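# Press a label holder home behind the lip of a shelf edge and hold it

### The arm

A 6-joint arm with a two-finger parallel gripper is mounted at the origin on the work surface; the furniture and walls round the work are solid. World frame = base frame: x ahead of the robot, y to its left, z up, the work surface at z = 0. Lengths are in mm, angles in degrees, forces in N, time in s.
With the tool pointing down it reaches from about 350 to 850 mm from the base axis. Payload 8.1 kg.
Tool frame: the origin (TCP) lies midway between the tips of the shut fingers; the grasp point (between the pads) lies 19 mm behind it (r.pinch_z is the distance from the TCP to the grasp point, in mm); z points along the fingers, y is the line along which they close (so a half turn about z gives the same grasp; the last joint's range is limited). The gripper opens to 85 mm and grips with 20 to 120 N. Pads are 22 mm wide; open, the fingers measure 114 mm over their backs; the gripper's body (76 mm by 85 mm) begins 54 mm behind the grasp point. The pads swing forward as they close: fully open they stand 13 mm farther back than shut.
Start: joints at [-77.143, 7.471, 85.268, -0, 87.261, -4.893], TCP at [182.941, -571.435, 231.292] pointing down, gripper open.
Joint ranges: [-169.43, 169.43], [-51.17, 129.36], [1.28, 143.12], [-76.62, 256.62], [0, 156.53], [-152.29, 152.29]. Speed limits (degrees/s): [136.94, 136.94, 159.86, 180, 180, 180].

### API

Orientations are given as [roll, pitch, yaw] about the fixed x, y, z axes, in that order (R = Rz(yaw) Ry(pitch) Rx(roll)).
In Python, from bench import sensors, optics, job, r gives the robot as it stands.
- The arm moves only by the tool play_rows, never from a script. Its argument "motion" is a list that holds one entry, the list of rows, each a list of 6 numbers: the shift along the tool's x, y, z in cm, then the turn, a rotation vector about the tool's x, y, z in degrees. In form: [[[x, y, z, ax, ay, az], ...]]. A call has 1 to 5 rows; each row is the pose to reach, as a shift and turn from the pose commanded when the call began, along the tool's axes at that moment; what a row does not reach only later rows make up. A row lasts 1/10 s, in which the tool goes at most 50 mm and 8.59 degrees, less where a joint would pass 70% of its speed; a pose out of reach is approached as far as the arm can. A call with a gripper value outside its range is refused whole. "jaw" is the opening, from 0 (shut) to 1 (fully open), set as the call begins (left out, the last holds). The fingers move at their own pace and stop on an object; "squeeze" is the grip in N (left out, the last holds). Time passes only in rows, so rows that repeat a pose let the fingers close. It gives the time, the measured TCP pose, the force, the opening and the grip force at its end, in the units of the state.
- sensors.sense(): the state, without advancing time (a new reading comes with each control period).
- optics.snapshot(name): name is "scene" or "top"; returns a dict with "pixels" (480x640x3 uint8, red, green, blue), "mtx" (3x3 intrinsics, pixels), "k1" (the pictures are not rectified: a ray, as slopes to the right and down, at radius r is drawn at 1 + k1 r^2 times it, then the intrinsics apply), "R" (3x3) and "t" (3): a world point X has camera coordinates R X + t. Camera axes: x right, y down, z forward; pixel columns grow to the right and rows downward; lengths in mm; the calibration is good to about 2 mm. A picture is of the moment at which its call begins. There is no depth.
- job.hand_in(): hands the job in; it is judged then, once.
The state is a dict: "time": time; "joint_pos": joint angles; "qd": joint speeds; "joint_efforts": joint torques, N m; "tool_pos": TCP position; "tcp_rot": TCP orientation; "ft_force": force on the tool from outside, world axes, zero at the start; "wrist_torque": the same for the moment, N m; "finger_gap": finger opening in mm; "grip_force": force on a finger pad.
Only numpy, scipy, OpenCV 4.12 (cv2) and the standard library are available. Lean on these libraries where they do the work, as an engineer would, in place of code of your own. Each camera call takes 0.05 s, during which the arm holds its last target. There are 200 camera calls.

### The job

Fit the aluminium label holder to the shelf-edge rail: slide its tongue under the steel lip with the holder's side flush against the end stop at the rail's left end, and push it fully home against the spring behind the lip until its upright face meets the lip. Do not let go: the program finishes while you are still holding it pressed home. Leave the other things on the bench where they are.

Things in the scene. Friction and masses are not known exactly. Their poses are not given: they have to be found in the camera images.
- holder_grip (a point): Loose label holder, bare aluminium, blank white card on the back of its face, 0.13-0.21 kg. An upright face plate 9 mm thick (its x), 70 mm wide (y), 56 mm high (z) with a flat tongue forward (+x) at its foot. Point: mid-thickness and mid-width of the face, 36 mm above the underside, a good place to grip across the 9 mm. It starts standing on the bench right of the tool box. x heel to tongue, z up
- holder_nose (a point): Middle of the tongue's front edge, 2.5 mm above the holder's underside. The tongue is 5 mm thick with a rounded nose, 70 mm wide, and reaches 28 mm ahead of the face's front; the face's front is 4.5 mm ahead of holder_grip. Behind the face is a heel 10 mm long, 6 mm high. Axes as holder_grip. The fixed tool box between holder and rail is 160 mm high with a grinding disc (6 mm) lying on it: carry the holder over it
- rail: Fixed shelf-edge rail on the bench left of the tool box: grey-painted board 100 mm deep (x), 170 mm wide (y), 14 mm thick; origin at the centre of its underside, x away from the robot (pushing direction), y left. The front 42 mm is an open ledge, then a steel lip covers it. A dark steel end stop stands along the left end: inner face at y +73 mm, x -45 to +50 mm, top at z 27 mm. The right end is open
- rail_lip (a point): Middle of the lip's front edge, at its underside (rail frame x -8, y -6, z 21.5 mm). The lip is 3 mm thick (top at z 24.5 mm) and 158 mm wide; under it is a slot 7.5 mm high, from z 14 mm (board top) to 21.5 mm, for the 5 mm tongue. Axes as the rail
- rail_home (a point): Fixed point of the rail: where holder_grip is when the holder is home (rail frame x -12.5, y +38, z 50 mm): tongue flat on the board under the lip, face touching the lip's front edge, left side touching the end stop. Axes as the rail
- plunger (a joint): Sprung bar hidden in the slot, slides along the rail's +x; 0 at rest, 0.011 m with the holder home, 0.014 m at most. The tongue meets it 11 mm before home; it then pushes back with about 3.1 N, rising to 6.2 N at home, and drives the holder out again when let go. At home the lip stops the face hard
- tube_bush: Bystander: brown turned bush, 53 mm across, 48 mm high, standing nearer the robot than the rail; origin under its centre
- spacer: Bystander: pale turned ring, 42 mm across, 16 mm high, near the bush; origin under its centre
- tin: Bystander: grey open tin of welding tips, 62 mm across, 50 mm high; origin under its centre
- turnscrew: Bystander: screwdriver with a blue handle, 194 mm long, 30 mm thick, lying behind the tool box; origin under its middle
- paste: Bystander: round tin with a blue body and white lid, 70 mm across, 56 mm high, beyond the holder; origin under its centre
- nut: Bystander: dark flanged nut, 46 mm across, 22 mm high, nearer the robot than the holder; origin under its centre
- pen: Bystander: paint marker, white and black, 122 mm long, 18 mm thick, lying nearer the robot than the holder; origin under its middle
Mind the look-alikes: they are no part of the job. Leave any green look-alike of the part that bears holder_grip alone.

How it is judged (in metres and radians):
On the way:
1. the tongue is under the lip (x of holder_grip in the frame of rail above -0.034 m and z of holder_grip in the frame of rail below 0.0545 m and angle between the x axis of holder_grip and the x axis of rail, either way round below 0.3 rad and y of holder_grip in the frame of rail between -0.06 and 0.06 m), for 0.1 s.
At the end, for the whole second after the job is handed in: The holder is held by the fingers (more than 2 N), its face within 3 mm of the lip with the sprung bar pushed back at least 7.5 mm, its left side within 4 mm of the end stop, its tongue in the slot, in line with the rail within 0.07 rad and upright within 0.12 rad, and stays so for the last second (x of holder_grip in the frame of rail above -0.0155 m and y of holder_grip in the frame of rail between 0.034 and 0.042 m and z of holder_grip in the frame of rail below 0.0545 m and angle between the x axis of holder_grip and the x axis of rail, either way round below 0.07 rad and angle between holder_grip's own z axis and vertical below 0.12 rad and value of joint plunger above 0.0075 m and contact force between the fingers and holder above 2 N); the arm keeps its last pose, push and grip.
It fails at once if a bystander is moved by more than 3 cm (distance of any of tube_bush, spacer, tin, turnscrew, paste, nut, pen from where it was at the start of the episode above 0.03 m).
It also fails if it takes over 42 s, if anything falls off the work surface, if the arm or the gripper's body presses on something with over 40 N, if the wrist force passes 120 N, or if a joint passes its speed limit or range.

## Working session

There is one attempt and no reset: what is moved stays moved. The work goes in short steps, Python scripts to look and compute and a tool call to move; the robot and the scene stay as the last step left them, time stands still between calls to the robot, and variables do not carry over. Pictures are saved under pics/ and viewed, at most 10 in all, crops included, and the job is handed in when it is done.

Besides the shell and the picture viewer there is one more tool, called after "Emit:" as name(argument=value, ...), one argument or row to a line, values as JSON. play_rows: Moves the arm, as the interface text tells. Its arguments: {"type":"object","properties":{"motion":{"type":"array","items":{"type":"array","items":{"type":"array","items":{"type":"number"}}}},"jaw":{"type":"number"},"squeeze":{"type":"number"}},"required":["motion"]}

```bash
mkdir -p pics; ls; cat > h.py <<'E'
import numpy as np, cv2
from bench import sensors, optics, job, r
def snap(n,f=None):
    s=optics.snapshot(n)
    s={k:(np.array(v) if k!='k1' else v) for k,v in s.items()}
    if f: cv2.imwrite('pics/'+f,s['pixels'][:,:,::-1])
    return s
def ray(s,u,v):
    K=s['mtx']; d=np.array([s['k1'],0,0,0,0.])
    p=cv2.undistortPoints(np.array([[[u,v]]],float),K,d).ravel()
    R=s['R']; return -R.T@s['t'].ravel(), R.T@np.array([p[0],p[1],1])
def plane(s,u,v,z):
    o,d=ray(s,u,v); return o+d*(z-o[2])/d[2]
def proj(s,X):
    R=s['R']; return cv2.projectPoints(np.array(X,float).reshape(-1,1,3),cv2.Rodrigues(R)[0],s['t'].astype(float),s['mtx'],np.array([s['k1'],0,0,0,0.]))[0].reshape(-1,2)
E
python3 - <<'E'
from h import *
for n in('scene','top'):
    s=snap(n,n+'1.png'); np.savez(n+'1.npz',**s); print(n,s['k1'],s['mtx'].tolist(),(-s['R'].T@s['t'].ravel()).round(),s['R'].round(2).tolist())
print(sensors.sense(),r.pinch_z)
E
```

```text
pics
scene -0.12104573816908483 [[569.346899265889, 0.0, 322.4843519588467], [0.0, 569.346899265889, 227.87040160930962], [0.0, 0.0, 1.0]] [ 766. -867. 1012.] [[0.95, 0.32, -0.02], [0.21, -0.67, -0.72], [-0.24, 0.67, -0.7]]
top -0.051579741052834416 [[539.6863847627695, 0.0, 313.2532189663927], [0.0, 539.6863847627695, 230.18375351113627], [0.0, 0.0, 1.0]] [ 385.   58. 1244.] [[0.0, -1.0, 0.01], [-1.0, -0.0, -0.07], [0.07, -0.01, -1.0]]
{'time': 0.1, 'joint_pos': array([-7.71419173e+01,  7.51191841e+00,  8.53240437e+01,  6.63873622e-05,
        8.72630406e+01, -4.89352166e+00]), 'qd': array([-0.16743294, -0.04905082, -0.25916277,  0.07292258,  0.03832438,
        0.05351422]), 'joint_efforts': array([ 6.93813454e-04, -5.70950031e+01, -5.01943731e+01, -1.94122013e-04,
        8.17050459e-03,  1.00760381e-06]), 'tool_pos': array([ 182.83727639, -570.92580978,  230.32786849]), 'tcp_rot': array([-1.79901364e+02, -8.51141409e-03,  1.77515938e+01]), 'ft_force': array([ 0.93065273, -0.92433254, -0.74048006]), 'wrist_torque': array([-0.05993177, -0.01889396,  0.00476938]), 'grip_force': 0.0, 'finger_gap': 85.59506365073311} 18.700000000000003
```

View pics/scene1.png

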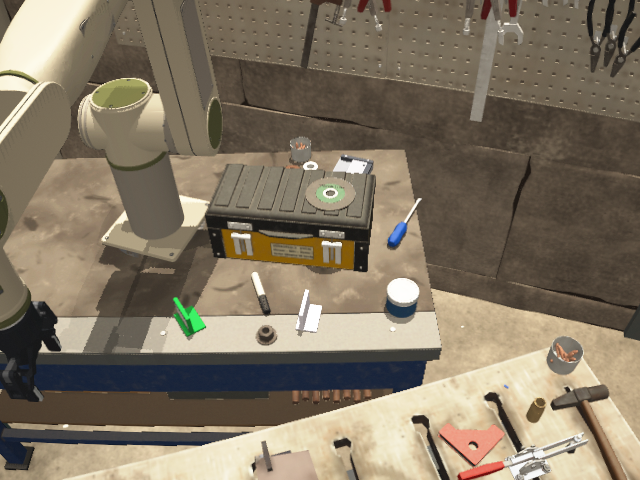

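View pics/top1.png

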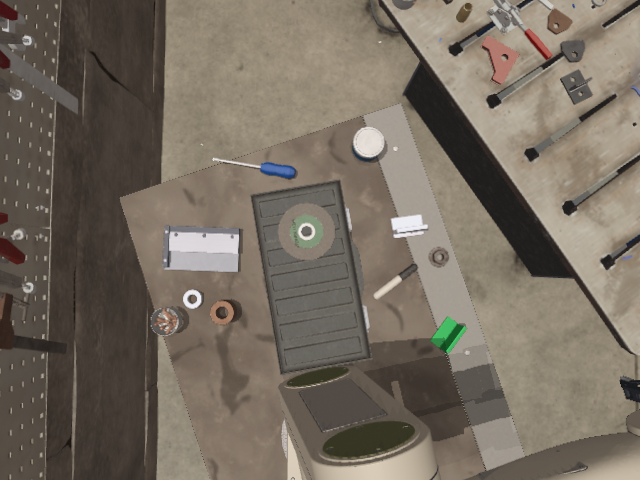

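The scene view shows the holder at about (308,313) right of the tool box, the green decoy at (188,318) and the rail mostly hidden behind the box. In the top view the rail is at (201,249) with its end stop at column 166, the holder at (408,227) and the disc at (306,231). I'll crop in closer.

```bash
python3 - <<'E'
import numpy as np,cv2
t=np.load('top1.npz')['pixels'][:,:,::-1]; s=np.load('scene1.npz')['pixels'][:,:,::-1]
z=lambda a,y,x,h,w,k:cv2.resize(a[y:y+h,x:x+w],(w*k,h*k),interpolation=cv2.INTER_CUBIC)
a=z(t,215,155,70,95,4);b=z(t,205,380,70,60,4);c=z(s,280,285,60,50,4);d=z(s,145,320,40,65,4)
o=np.zeros((540,780,3),np.uint8)
o[:280,:380]=a;o[:280,390:630]=b;o[290:530,:200]=c;o[290:450,210:470]=d
cv2.imwrite('pics/c.png',o)
E
```

```text
(no output)
```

View pics/c.png

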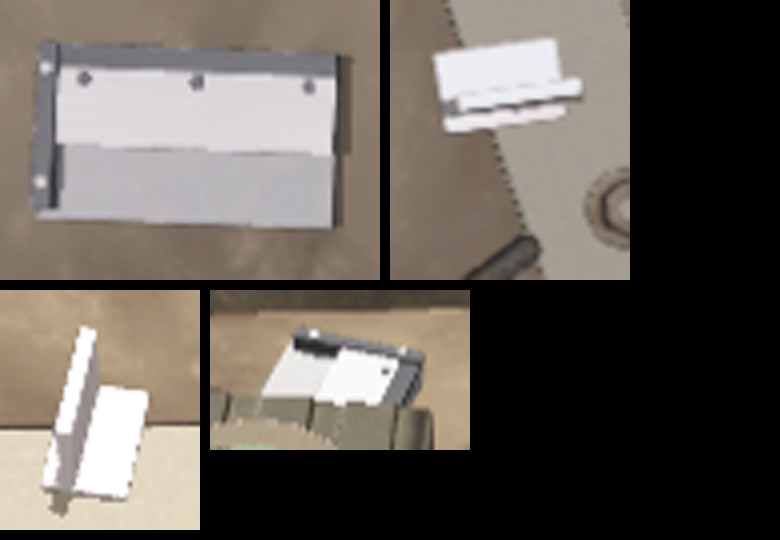

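```bash
cat > m.py <<'E'
from h import *
s=dict(np.load('top1.npz'));s['k1']=float(s['k1'])
c1=lambda x,y:(155+(x+.5)/4-.5,215+(y+.5)/4-.5)
c2=lambda x,y:(380+(x-390+.5)/4-.5,205+(y+.5)/4-.5)
def show(n,f,x,y,z): 
    p=plane(s,*f(x,y),z);print(n,p.round(1));return p
A=show('lipL',c1,57,147,24.5);B=show('lipR',c1,332,154,24.5);C=show('boardFR',c1,334,228,14);D=show('stopFL',c1,37,208,27);E=show('lip back R',c1,336,53,20)
print(np.linalg.norm(A-B),'158'); print(np.linalg.norm((B-C)[:2]),'42')
d=A-B; print('yaw rail',np.degrees(np.arctan2(-d[0],d[1])))
F=show('tongL',c2,434,53,5);G=show('tongR',c2,556,39,5);H=show('heelL',c2,446,132,6);I=show('heelR',c2,565,118,6)
J=show('topFL',c2,458,97,56);K=show('topFR',c2,580,80,56);L=show('topBL',c2,458,110,56);M=show('topBR',c2,582,95,56)
for a,b in((F,G),(H,I),(J,K),(L,M)):
    d=a-b;print(np.linalg.norm(d),'70',np.degrees(np.arctan2(-d[0],d[1])))
print((F+G)/2,(H+I)/2,(J+K)/2,(L+M)/2)
o,dd=ray(s,306,231); print('disc',plane(s,306,231,166))
for n,u,v in(('box',252,195),('box',341,181),('box',370,355),('box',283,372)):print(n,plane(s,u,v,160).round())
for n,u,v,z in(('bush',223,312,48),('spacer',192,299,16),('nut',439,257,22),('paste',368,141,56),('tin',166,321,50)):print(n,plane(s,u,v,z).round())
E
python3 m.py
```

```text
lipL [417.2 378.1  24.5]
lipR [413.8 222.   24.5]
boardFR [372.  221.8  14. ]
stopFL [382.7 388.1  27. ]
lip back R [471.3 221.   20. ]
156.08265345704888 158
41.79884816563992 42
yaw rail -1.2492710302426955
tongL [ 496.5 -127.3    5. ]
tongR [ 504.9 -198.2    5. ]
heelL [ 450.8 -133.8    6. ]
heelR [ 459.1 -202.7    6. ]
topFL [ 467.6 -132.9   56. ]
topFR [ 477.2 -200.8   56. ]
topBL [ 460.4 -132.8   56. ]
topBR [ 468.9 -201.8   56. ]
71.32765580298454 70 6.737692675025015
69.38026160843322 70 6.834856584755657
68.57750215837802 70 8.079581383285321
69.49244579483333 70 7.037519453108974
[ 500.70965082 -162.75797237    5.        ] [ 454.96309902 -168.23746877    6.        ] [ 472.38897663 -166.8043083    56.        ] [ 464.62646892 -167.28476799   56.        ]
disc [455.13727989  66.56763977 166.        ]
box [528. 176. 160.]
box [557.  -4. 160.]
box [209. -62. 160.]
box [175. 111. 160.]
bush [283. 250.  48.]
spacer [310. 326.  16.]
nut [ 406. -234.   22.]
paste [664. -70.  56.]
tin [263. 375.  50.]
```

```bash
cat > plan.py <<'E'
import sys,json,math
# usage: plan.py  x y z yaw x y z yaw ...   (mm, deg), from cmd.json; prints rounded rows and stores new commanded pose
try: P=json.load(open('cmd.json'))
except Exception: P=[182.941,-571.435,231.292,17.75]
a=list(map(float,sys.argv[1:]))
for i in range(0,len(a),4):
    T=a[i:i+4]; d=[T[k]-P[k] for k in range(4)]; t=math.radians(P[3]); c,s=math.cos(t),math.sin(t)
    row=[round((c*d[0]+s*d[1])/10,2),round((s*d[0]-c*d[1])/10,2),round(-d[2]/10,2),0,0,round(-d[3],2)]
    n=max(math.dist(P[:3],T[:3])/50,abs(d[3])/8.59)
    x,y=row[0]*10,row[1]*10
    P=[P[0]+c*x+s*y,P[1]+s*x-c*y,P[2]-row[2]*10,P[3]-row[5]]
    print(row,'rows>=',round(n,2),'cmd',[round(v,2) for v in P])
json.dump(P,open('cmd.json','w'))
E
python3 plan.py 270 -440 220 44 370 -290 200 70 468.7 -166.8 140 96.9
```

```text
[12.3, -9.86, 1.13, 0, 0, -26.25] rows>= 3.16 cmd [270.03, -440.03, 219.99, 44.0]
[17.61, -3.85, 2.0, 0, 0, -26.0] rows>= 3.63 cmd [369.96, -290.01, 199.99, 70.0]
[14.95, 5.06, 6.0, 0, 0, -26.9] rows>= 3.38 cmd [468.64, -166.83, 139.99, 96.9]
```

Emit:
play_rows(
  motion=[
    [[12.3,-9.86,1.13,0,0,-26.25],[12.3,-9.86,1.13,0,0,-26.25],[12.3,-9.86,1.13,0,0,-26.25],[12.3,-9.86,1.13,0,0,-26.25],[12.3,-9.86,1.13,0,0,-26.25]],
  ],
  jaw=1,
  squeeze=60,
)

```text
time: 0.6
tool_pos: [270.9, -438.7, 219.7]
tcp_rot: [-180.0, -0.0, 44.1]
ft_force: [-0.4, -0.1, 0.2]
finger_gap: 85.4
grip_force: 0.0
```

Emit:
play_rows(
  motion=[
    [[17.61,-3.85,2.0,0,0,-26.0],[17.61,-3.85,2.0,0,0,-26.0],[17.61,-3.85,2.0,0,0,-26.0],[17.61,-3.85,2.0,0,0,-26.0],[17.61,-3.85,2.0,0,0,-26.0]],
  ],
)

```text
time: 1.1
tool_pos: [371.1, -288.3, 199.5]
tcp_rot: [-180.0, -0.1, 70.1]
ft_force: [-1.4, -0.0, -0.5]
finger_gap: 85.7
grip_force: 0.0
```

Emit:
play_rows(
  motion=[
    [[14.95,5.06,6.0,0,0,-26.9],[14.95,5.06,6.0,0,0,-26.9],[14.95,5.06,6.0,0,0,-26.9],[14.95,5.06,6.0,0,0,-26.9],[14.95,5.06,6.0,0,0,-26.9]],
  ],
)

```text
time: 1.6
tool_pos: [468.9, -166.4, 138.5]
tcp_rot: [-179.9, -0.1, 96.9]
ft_force: [-1.1, -0.7, -0.3]
finger_gap: 85.5
grip_force: 0.0
```

Emit:
play_rows(
  motion=[
    [[0,0,5,0,0,0],[0,0,9,0,0,0],[0,0,11.5,0,0,0],[0,0,12.2,0,0,0],[0,0,12.2,0,0,0]],
  ],
)

```text
time: 2.1
tool_pos: [467.8, -168.3, 17.6]
tcp_rot: [-179.9, -0.0, 96.7]
ft_force: [0.1, 0.5, 0.4]
finger_gap: 85.2
grip_force: 0.0
```

Emit:
play_rows(
  motion=[
    [[0,0,0,0,0,0],[0,0,0,0,0,0],[0,0,0,0,0,0],[0,0,0,0,0,0],[0,0,0,0,0,0]],
  ],
  jaw=0,
  squeeze=60,
)

```text
time: 2.6
tool_pos: [469.0, -166.9, 18.5]
tcp_rot: [180.0, 0.0, 96.9]
ft_force: [0.4, -0.5, -0.4]
finger_gap: 12.4
grip_force: 0.0
```

Emit:
play_rows(
  motion=[
    [[0,0,0,0,0,0],[0,0,0,0,0,0],[0,0,0,0,0,0],[0,0,0,0,0,0],[0,0,0,0,0,0]],
  ],
)

```text
time: 3.1
tool_pos: [469.0, -166.9, 18.5]
tcp_rot: [180.0, 0.0, 96.9]
ft_force: [-1.4, 1.0, 5.9]
finger_gap: 8.2
grip_force: 58.7
```

```bash
python3 plan.py 468.64 -166.83 18 96.9 468.64 -166.83 240 96.9 440 0 240 94 400 170 240 90 372 338 240 88.8 372 338 90 88.8
```

```text
[-0.0, 0.0, 12.2, 0, 0, -0.0] rows>= 2.44 cmd [468.64, -166.83, 17.99, 96.9]
[-0.0, 0.0, -22.2, 0, 0, -0.0] rows>= 4.44 cmd [468.64, -166.83, 239.99, 96.9]
[16.91, -0.84, -0.0, 0, 0, 2.9] rows>= 3.39 cmd [439.98, 0.04, 239.99, 94.0]
[17.23, -2.8, -0.0, 0, 0, 4.0] rows>= 3.49 cmd [400.03, 169.96, 239.99, 90.0]
[16.8, -2.8, -0.0, 0, 0, 1.2] rows>= 3.41 cmd [372.03, 337.96, 239.99, 88.8]
[0.0, -0.0, 15.0, 0, 0, -0.0] rows>= 3.0 cmd [372.03, 337.96, 89.99, 88.8]
```

Emit:
play_rows(
  motion=[
    [[0,0,-3,0,0,0],[0,0,-8,0,0,0],[0,0,-13,0,0,0],[0,0,-18,0,0,0],[0,0,-22.2,0,0,0]],
  ],
)

```text
time: 3.6
tool_pos: [468.7, -166.8, 242.7]
tcp_rot: [179.9, 0.0, 96.9]
ft_force: [-0.5, -0.5, -1.7]
finger_gap: 8.4
grip_force: 58.7
```

Emit:
play_rows(
  motion=[
    [[4,-0.2,0,0,0,0.7],[8.5,-0.42,0,0,0,1.5],[12.7,-0.63,0,0,0,2.2],[16.91,-0.84,0,0,0,2.9],[16.91,-0.84,0,0,0,2.9]],
  ],
)

```text
time: 4.1
tool_pos: [438.9, 4.2, 239.6]
tcp_rot: [-180.0, -0.1, 94.3]
ft_force: [0.5, 0.3, -0.9]
finger_gap: 8.3
grip_force: 58.8
```

Emit:
play_rows(
  motion=[
    [[4.3,-0.7,0,0,0,1],[8.6,-1.4,0,0,0,2],[12.9,-2.1,0,0,0,3],[17.23,-2.8,0,0,0,4],[17.23,-2.8,0,0,0,4]],
  ],
)

```text
time: 4.6
tool_pos: [398.6, 173.8, 239.6]
tcp_rot: [-179.9, -0.1, 90.3]
ft_force: [0.4, -0.3, -1.5]
finger_gap: 8.3
grip_force: 58.8
```

Emit:
play_rows(
  motion=[
    [[4.2,-0.7,0,0,0,0.3],[8.4,-1.4,0,0,0,0.6],[12.6,-2.1,0,0,0,0.9],[16,-2.65,0,0,0,1.1],[16.8,-2.8,0,0,0,1.2]],
  ],
)

```text
time: 5.1
tool_pos: [371.6, 339.9, 239.3]
tcp_rot: [-179.9, -0.0, 88.9]
ft_force: [-0.1, -0.5, -1.9]
finger_gap: 8.4
grip_force: 58.8
```

Emit:
play_rows(
  motion=[
    [[0,0,4,0,0,0],[0,0,8,0,0,0],[0,0,12,0,0,0],[0,0,15,0,0,0],[0,0,15,0,0,0]],
  ],
)

```text
time: 5.6
tool_pos: [369.3, 334.1, 84.6]
tcp_rot: [-179.6, 0.4, 88.8]
ft_force: [-0.8, 0.1, -2.2]
finger_gap: 8.0
grip_force: 58.7
```

```bash
python3 - <<'E'
from h import *
s=snap('top'); np.savez('top2.npz',**s)
q=snap('scene'); np.savez('scene2.npz',**q)
st=sensors.sense();print(st['tool_pos'],st['tcp_rot'],st['finger_gap'])
o=np.zeros((600,800,3),np.uint8)
o[:400,:560]=cv2.resize(s['pixels'][200:300,135:275,::-1],None,fx=4,fy=4,interpolation=cv2.INTER_CUBIC)
o[410:600,:400]=cv2.resize(q['pixels'][120:215,250:450,::-1],None,fx=2,fy=2)
cv2.imwrite('pics/d.png',o)
E
```

```text
[372.38053996 336.92878516  90.15375517] [-1.79947295e+02  6.52075432e-02  8.87619464e+01] 8.69498819517657
```

View pics/d.png

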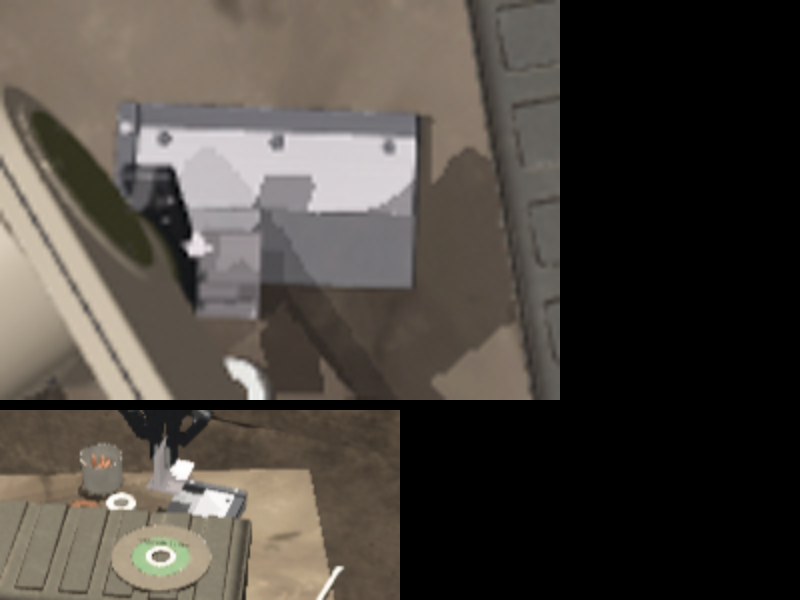

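The top view shows the holder held above the rail ledge, its tongue's right front corner at crop (260,207) and heel corner at (258,317). The lip's front edge runs from (135,205) to (415,213) in the crop, and the bystanders are undisturbed.

```bash
python3 - <<'E'
from h import *
s=dict(np.load('top2.npz'));s['k1']=float(s['k1'])
c=lambda x,y:(135+(x+.5)/4-.5,200+(y+.5)/4-.5)
a=plane(s,*c(260.5,207),76.7);b=plane(s,*c(258,318),77.7)
print(a,b,a-b,'expect 47 long')
yaw=np.radians(-1.2);x=np.array([np.cos(yaw),np.sin(yaw)]);y=np.array([-x[1],x[0]])
print('grip from tongue',a[:2]-32.5*x+35*y,'from heel',b[:2]+14.5*x+35*y)
print('rail lip now',plane(s,*c(415,213),24.5),plane(s,*c(415,288),14))
E
python3 plan.py 372 339 50 88.8 372 339 36 88.8 388 339 35 88.8
```

```text
[416.0701719  297.17871591  76.7       ] [356.21187644 297.42299057  77.7       ] [59.85829546 -0.24427466 -1.        ] expect 47 long
grip from tongue [384.31028438 332.85166848] from heel [371.44168105 332.1116494 ]
rail lip now [414.36488982 220.34440514  24.5       ] [371.99840633 221.28050415  14.        ]
[0.1, -0.01, 4.0, 0, 0, -0.0] rows>= 0.8 cmd [371.95, 338.97, 49.99, 88.8]
[0.0, 0.0, 1.4, 0, 0, -0.0] rows>= 0.28 cmd [371.95, 338.97, 35.99, 88.8]
[0.04, 1.6, 0.1, 0, 0, -0.0] rows>= 0.32 cmd [387.96, 339.03, 34.99, 88.8]
```

Emit:
play_rows(
  motion=[
    [[0,0,1.5,0,0,0],[0,0,3,0,0,0],[0,0,4,0,0,0],[0,0,4.5,0,0,0],[0,0,4.8,0,0,0]],
  ],
)

```text
time: 6.2
tool_pos: [372.3, 338.1, 42.0]
tcp_rot: [180.0, -0.0, 88.8]
ft_force: [0.3, 0.0, -1.0]
finger_gap: 8.3
grip_force: 58.8
```

Emit:
play_rows(
  motion=[
    [[0,0,0.2,0,0,0],[0,0,0.4,0,0,0],[0,0,0.6,0,0,0],[0,0,0.75,0,0,0],[0,0,0.75,0,0,0]],
  ],
)

```text
time: 6.7
tool_pos: [372.0, 337.9, 34.4]
tcp_rot: [-180.0, 0.0, 88.8]
ft_force: [-0.7, 0.1, -1.7]
finger_gap: 8.3
grip_force: 58.8
```

Emit:
play_rows(
  motion=[
    [[0,0,0,0,0,0],[0,0,0,0,0,0],[0,0,0,0,0,0]],
  ],
)

```text
time: 7.0
tool_pos: [372.1, 338.0, 34.6]
tcp_rot: [180.0, -0.0, 88.8]
ft_force: [0.6, -0.7, -2.2]
finger_gap: 8.6
grip_force: 58.8
```

Emit:
play_rows(
  motion=[
    [[0,0,0.05,0,0,0],[0,0,0.1,0,0,0],[0,0,0.1,0,0,0],[0,0,0.1,0,0,0]],
  ],
)

```text
time: 7.4
tool_pos: [372.0, 338.0, 33.5]
tcp_rot: [-180.0, 0.0, 88.8]
ft_force: [-0.8, 0.3, -0.3]
finger_gap: 8.3
grip_force: 58.8
```

Emit:
play_rows(
  motion=[
    [[0,0,0.05,0,0,0],[0,0,0.1,0,0,0],[0,0,0.1,0,0,0],[0,0,0.1,0,0,0]],
  ],
)

```text
time: 7.8
tool_pos: [372.2, 338.2, 32.9]
tcp_rot: [180.0, -0.0, 88.8]
ft_force: [-2.7, -0.4, 5.9]
finger_gap: 8.2
grip_force: 59.8
```

Emit:
play_rows(
  motion=[
    [[0,0,-0.08,0,0,0],[0,0.4,-0.08,0,0,0],[0,0.8,-0.08,0,0,0],[0,1.2,-0.08,0,0,0],[0,1.6,-0.08,0,0,0]],
  ],
)

```text
time: 8.3
tool_pos: [388.5, 337.5, 33.1]
tcp_rot: [-180.0, 0.0, 88.8]
ft_force: [0.6, 0.3, -0.5]
finger_gap: 8.5
grip_force: 58.9
```

Emit:
play_rows(
  motion=[
    [[0,0.3,0,0,0,0],[0,0.5,0,0,0,0],[0,0.5,0,0,0,0]],
  ],
)

```text
time: 8.6
tool_pos: [393.3, 337.5, 33.3]
tcp_rot: [180.0, 0.0, 88.8]
ft_force: [-0.3, 0.3, -2.5]
finger_gap: 8.3
grip_force: 58.9
```

Emit:
play_rows(
  motion=[
    [[0.15,0,0,0,0,0],[0.3,0,0,0,0,0],[0.45,0,0,0,0,0],[0.45,0,0,0,0,0]],
  ],
)

```text
time: 9.0
tool_pos: [393.0, 342.3, 33.4]
tcp_rot: [180.0, -0.0, 88.8]
ft_force: [-0.3, -0.2, -0.4]
finger_gap: 8.6
grip_force: 58.9
```

Emit:
play_rows(
  motion=[
    [[0.1,0,0,0,0,0],[0.2,0,0,0,0,0],[0.2,0,0,0,0,0]],
  ],
)

```text
time: 9.3
tool_pos: [393.2, 344.1, 33.3]
tcp_rot: [180.0, -0.0, 88.8]
ft_force: [0.9, 0.6, -1.4]
finger_gap: 8.4
grip_force: 58.9
```

Emit:
play_rows(
  motion=[
    [[0.1,0,0,0,0,0],[0.2,0,0,0,0,0],[0.2,0,0,0,0,0]],
  ],
)

```text
time: 9.6
tool_pos: [393.1, 345.6, 33.2]
tcp_rot: [-180.0, 0.1, 88.8]
ft_force: [0.1, -3.6, 0.7]
finger_gap: 8.8
grip_force: 59.1
```

Emit:
play_rows(
  motion=[
    [[0.1,0,0,0,0,0],[0.1,0,0,0,0,0],[0.1,0,0,0,0,0]],
  ],
)

```text
time: 9.9
tool_pos: [393.1, 345.8, 33.1]
tcp_rot: [-180.0, 0.1, 88.8]
ft_force: [-1.4, -6.6, 1.7]
finger_gap: 8.4
grip_force: 59.4
```

Emit:
play_rows(
  motion=[
    [[-0.08,0.2,0,0,0,0],[-0.08,0.4,0,0,0,0],[-0.08,0.6,0,0,0,0],[-0.08,0.8,0,0,0,0],[-0.08,1.0,0,0,0,0]],
  ],
)

```text
time: 10.4
tool_pos: [401.6, 345.6, 32.9]
tcp_rot: [-179.8, 0.1, 88.8]
ft_force: [-11.1, -3.8, 7.4]
finger_gap: 8.3
grip_force: 60.1
```

Emit:
play_rows(
  motion=[
    [[0,0.2,0,0,0,0],[0,0.4,0,0,0,0],[0,0.6,0,0,0,0],[0,0.7,0,0,0,0],[0,0.7,0,0,0,0]],
  ],
)

```text
time: 10.9
tool_pos: [408.0, 345.4, 33.0]
tcp_rot: [-179.7, 0.1, 88.8]
ft_force: [-12.6, -4.3, 9.5]
finger_gap: 8.6
grip_force: 60.3
```

Emit:
play_rows(
  motion=[
    [[0,0.1,0,0,0,0],[0,0.2,0,0,0,0],[0,0.3,0,0,0,0],[0,0.3,0,0,0,0]],
  ],
)

```text
time: 11.3
tool_pos: [410.7, 345.4, 33.0]
tcp_rot: [-179.7, 0.1, 88.8]
ft_force: [-14.1, -4.7, 10.0]
finger_gap: 8.3
grip_force: 60.6
```

Emit:
play_rows(
  motion=[
    [[0,0.1,0,0,0,0],[0,0.2,0,0,0,0],[0,0.2,0,0,0,0],[0,0.2,0,0,0,0]],
  ],
)

```text
time: 11.7
tool_pos: [411.5, 345.4, 33.0]
tcp_rot: [-179.6, 0.1, 88.8]
ft_force: [-21.4, -4.8, 15.5]
finger_gap: 8.4
grip_force: 61.7
```

Emit:
play_rows(
  motion=[
    [[0,0.1,0,0,0,0],[0,0.1,0,0,0,0],[0,0.1,0,0,0,0],[0,0.1,0,0,0,0],[0,0.1,0,0,0,0]],
  ],
)

```text
time: 12.2
tool_pos: [411.5, 345.4, 33.0]
tcp_rot: [-179.5, 0.1, 88.8]
ft_force: [-25.1, -5.7, 19.2]
finger_gap: 8.5
grip_force: 62.4
```

```bash
python3 - <<'E'
from h import *
s=snap('top'); q=snap('scene')
o=np.zeros((600,800,3),np.uint8)
o[:400,:560]=cv2.resize(s['pixels'][200:300,135:275,::-1],None,fx=4,fy=4,interpolation=cv2.INTER_CUBIC)
o[410:600,:400]=cv2.resize(q['pixels'][120:215,250:450,::-1],None,fx=2,fy=2)
cv2.imwrite('pics/e.png',o)
E
```

```text
(no output)
```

View pics/e.png

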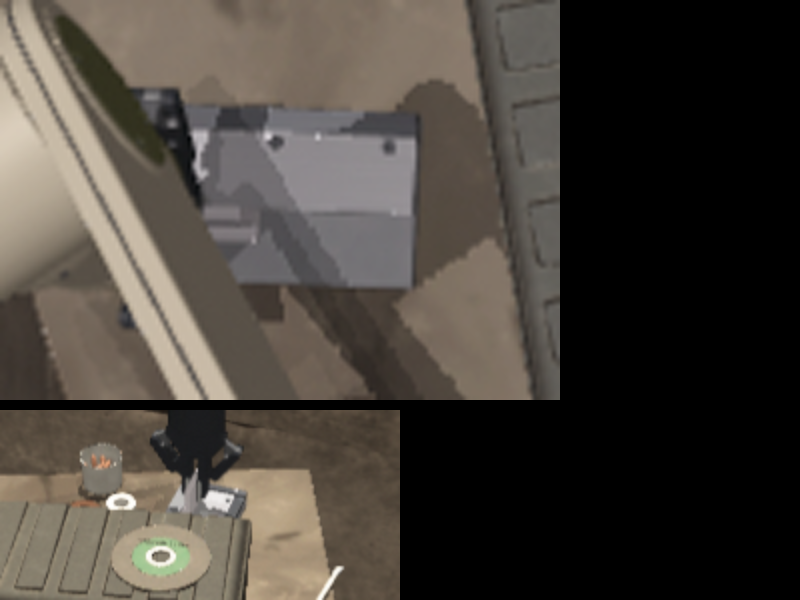

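The holder sits low in the rail with its heel corner at crop (256,242), about 17 mm behind the lip edge and 89 mm from the rail's right end (19 and 88 expected). The contact forces also show it seated against the lip and the stop. I'm handing it in.

```bash
python3 -c "
from h import *
print(job.hand_in())"
```

```text
the job is handed in; nothing more can be done
None
```

I handed the job in with the holder still gripped at about 62 N, its tongue under the lip, pressed home against the lip and spring with its left side against the end stop; the hand-in returned no verdict.

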